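Stand the yellow detergent-drawer brush in its holder cup

TASK

The yellow-handled detergent-drawer brush has dried on the sloped rest: stand it upright, bristles up, in the blue holder cup and let go of it. Leave the red and the green brush where they are on the rest.

Things in the scene. Friction and masses are not known exactly. Their poses are not given: they have to be found in the camera images.
- yellow_brush_mid (a point): Middle of the yellow brush, on its axis; z points from foot to bristles. Round stick 195 mm long, 60 g, same all round: handle 20 mm thick from the foot (97.5 mm behind this point) to 57.5 mm past it, then a 17 mm ferrule, then a white head 24 mm thick, 25 mm long. Starts in one of three lanes of a sloped rest, 35 degrees off vertical, head up and away from the robot. Grip it 140 mm from the foot.
- red_brush_mid (a point): Middle of the red brush: shape and axes as the yellow one, in another lane of the rest; leave it. Lanes are parallel, 100 mm apart. Each holds only a brush's lower 120 mm, on a 14 mm wide fin between low cheeks (31 mm over both), with a stop under the foot, 27 mm above the counter; above that a brush is free all round, and it lifts straight up out of the lane.
- green_brush_mid (a point): Middle of the green brush: shape, size and axes as the yellow one, in the remaining lane of the rest; leave it. The rest is a white base plate 170 x 270 mm, 10 mm thick, with grey lanes, fixed to the counter; brush heads reach 195 mm above the counter.
- holder: Blue round holder cup fixed to the counter, mouth up; origin at the centre of its underside, on the counter, z up along its axis. Outer diameter 62 mm, inner 54 mm, inner floor 6 mm and rim 90 mm above the origin; foot flange 88 mm wide, 4 mm thick. A brush let go in it leans on the wall by up to 20 degrees or so, which is fine. The white mug (92 mm high) on the counter is not the holder.
There are look-alikes about, which are no part of the job. What is shaped like the part that bears yellow_brush_mid but purple is not meant.

How it is judged (in metres and radians):
At the end, for the whole second after the job is handed in: The yellow brush stands foot down on the floor of the blue holder cup, bristles up, within about 25 degrees of vertical, its middle within 30 mm of the cup's axis and 85 to 120 mm above the cup's underside; the red and the green brush lie within 20 mm of where they began (angle between yellow_brush_mid's own z axis and vertical below 0.45 rad and horizontal distance between yellow_brush_mid and holder below 0.03 m and z of yellow_brush_mid in the frame of holder between 0.085 and 0.12 m and distance of each of red_brush_mid, green_brush_mid from where it was at the start of the episode below 0.02 m); the robot touches nothing.
It fails at once if the red brush is taken or knocked out of its lane (distance of red_brush_mid from where it was at the start of the episode above 0.03 m).
It fails at once if the green brush is taken or knocked out of its lane (distance of green_brush_mid from where it was at the start of the episode above 0.03 m).
It also fails if it takes over 45 s, if anything falls off the work surface, if the arm or the gripper's body presses on something with over 40 N, if the wrist force passes 120 N, or if a joint passes its speed limit or range.

ROBOT

A 6-joint arm with a two-finger parallel gripper is mounted at the origin on the work surface. World frame = base frame: x ahead of the robot, y to its left, z up, the work surface at z = 0. Lengths are in m, angles in degrees, forces in N, time in s.
With the tool pointing down it reaches from about 0.375 to 0.75 m from the base axis. Payload 9 kg.
Tool frame: the origin (TCP) lies midway between the tips of the shut fingers; the grasp point (between the pads) lies grip_point_offset behind it (grip_point_offset is the distance from the TCP to the grasp point, in m); z points along the fingers, y is the line along which they close (so a half turn about z gives the same grasp; the last joint's range is limited). The gripper opens to 85 mm and grips with 20 to 120 N. Pads are 22 mm wide; open, the fingers measure 114 mm over their backs; the gripper's body (76 mm by 85 mm) begins 54 mm behind the grasp point. The pads swing forward as they close: fully open they stand 13 mm farther back than shut.
Start: joints at [-83.463, 5.964, 5.575, 89.605, 0, 77.527], TCP at [0.195, -0.567, 0.231] pointing down, gripper open.
Joint ranges: [-171.21, 171.21], [-48.23, 106.86], [-62.78, 66.21], [-105.2, 120.99], [-86.42, 89.51], [-180, 180]. Speed limits (degrees/s): [127.2, 127.2, 147.25, 180, 180, 180].

INTERFACE

Orientations are given as a 3x3 rotation matrix whose columns are the frame's x, y, z axes.
In Python, from rig import * gives the robot as it stands.
- The arm moves only by the tool move_arm, never from a script. Its argument "moves" is a list of rows, each a list of 5 numbers: the shift along the tool's x, y, z in mm, then the turn about the tool's z in degrees, then the closure, from 0 (fully open) to 1 (shut). A call has 1 to 8 rows; each row shifts and turns the commanded pose from where the row before left it, along the tool's axes as they then stand; what a row does not reach is not made up. A row lasts 1/12 s, in which the tool goes at most 41.7 mm and 7.16 degrees, less where a joint would pass 70% of its speed; a pose out of reach is approached as far as the arm can. A call is refused whole if a number of a shift passes 41.7 or a number of a turn 7.16, either way. A call with a gripper value outside its range is refused whole. The fingers move at their own pace and stop on an object; "grip_force" is the grip in N (left out, the last holds). Time passes only in rows, so rows that do not move let the fingers close. It gives the time, the measured TCP pose, the force, the opening and the grip force at its end, in the units of the state.
- read_state(): the state, without advancing time (a new reading comes with each control period).
- camera(name): name is "side" or "top"; returns (picture, depth): 384x512x3 uint8, red, green, blue; 384x512 float32, m along the optical axis (not along the pixel's ray), 0 where there is no reading.
- camera_info(name): a dict with "intrinsics" (3x3 intrinsics, pixels), "D" ([k1, k2, p1, p2, k3] as OpenCV has them; the pictures are not rectified), "eye" and "attitude" of the camera in the world. Camera axes: x right, y up, looking along -z (the intrinsics and any distortion apply to the point x, -y, -z); pixel columns grow to the right and rows downward; lengths in m; the calibration is good to about 2 mm. A picture is of the moment at which its call begins. camera_info takes no time and is no camera call.
- job_done(): hands the job in; it is judged then, once.
The state is a dict: "t": time; "q": joint angles; "joint_vel": joint speeds; "effort": joint torques, N m; "eef_pos": TCP position; "orientation": TCP orientation; "wrist_force": force on the tool from outside, world axes, zero at the start; "ft_torque": the same for the moment, N m; "finger_gap": finger opening in m; "finger_force": force on a finger pad.
Only numpy, scipy, OpenCV 4.12 (cv2) and the standard library are available. Lean on these libraries where they do the work, as an engineer would, in place of code of your own. Each camera call takes 0.05 s, during which the arm holds its last target. There are 200 camera calls.

## Working session

There is one attempt and no reset: what is moved stays moved. The work goes in short steps, Python scripts to look and compute and a tool call to move; the robot and the scene stay as the last step left them, time stands still between calls to the robot, and variables do not carry over. Pictures are saved under pics/ and viewed, at most 10 in all, crops included, and the job is handed in when it is done.

Besides the shell and the picture viewer there is one more tool, called after "Call:" by a JSON object that holds its "api" and its "payload", one argument or row to a line. move_arm: Moves the arm, as the interface text tells. Its arguments: {"type":"object","properties":{"moves":{"type":"array"},"grip_force":{"type":"number"}},"required":["moves"]}

```bash
mkdir -p pics; ls; cat > h.py <<'E'
from rig import *
import numpy as np, cv2
def snap(n):
    im,d=camera(n); cv2.imwrite(f'pics/{n}_full.png',im[:,:,::-1]); np.save(f'pics/{n}_d.npy',d); np.save(f'pics/{n}_i.npy',im); return im,d
def w(n,u,v,d):
    c=camera_info(n);K=np.array(c['intrinsics']);D=np.array(c['D'],float)
    p=cv2.undistortPoints(np.array([[[u,v]]],float),K,D)[0,0]
    return np.array(c['eye'])+np.array(c['attitude'])@np.array([p[0]*d,-p[1]*d,-d])
E
python3 - <<'E'
from h import *
s=read_state(); print({k:np.round(v,3).tolist() for k,v in s.items()})
try: print(grip_point_offset)
except Exception as e: print(e)
for n in('side','top'):
    snap(n); c=camera_info(n); print(n,c)
a=np.load('pics/side_i.npy');b=np.load('pics/top_i.npy')
E
```

```text
pics
{'t': 0.0, 'q': [-83.461, 6.001, 5.526, 89.604, -0.002, 77.527], 'joint_vel': [-0.021, -0.005, -0.033, 0.019, -0.114, 0.011], 'effort': [-0.002, -55.693, 50.365, 0.017, -0.0, 0.0], 'eef_pos': [0.195, -0.567, 0.23], 'orientation': [[0.945, 0.326, -0.0], [0.326, -0.945, 0.001], [0.0, -0.001, -1.0]], 'wrist_force': [-0.199, 0.167, 0.078], 'ft_torque': [0.03, 0.009, -0.03], 'finger_force': 0.0, 'finger_gap': 0.085}
0.0187
side {'intrinsics': array([[352.13906229,   0.        , 252.78009781],
       [  0.        , 352.13906229, 185.72716859],
       [  0.        ,   0.        ,   1.        ]]), 'D': array([-0.09747246,  0.        ,  0.        ,  0.        ,  0.        ]), 'eye': array([0.34523739, 0.77050779, 0.56313492]), 'attitude': array([[-0.99224621,  0.04877146, -0.11431886],
       [-0.1234433 , -0.49376068,  0.86079158],
       [-0.01446409,  0.86822908,  0.49595267]])}
top {'intrinsics': array([[370.03025725,   0.        , 264.80774384],
       [  0.        , 370.03025725, 187.70261036],
       [  0.        ,   0.        ,   1.        ]]), 'D': array([-0.09518453,  0.        ,  0.        ,  0.        ,  0.        ]), 'eye': array([ 0.40668037, -0.03923192,  1.00034831]), 'attitude': array([[-0.02362215,  0.99925607, -0.03048442],
       [-0.9996889 , -0.02336622,  0.00872463],
       [ 0.00800584,  0.03068103,  0.99949716]])}
```

View pics/side_full.png

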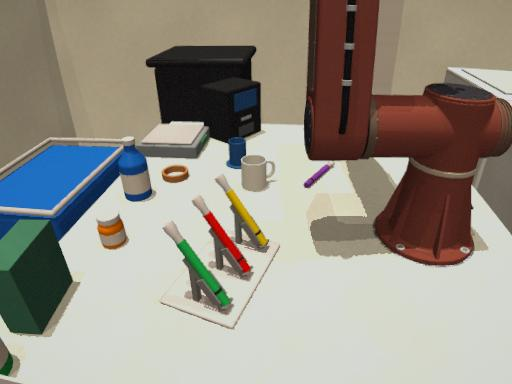

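View pics/top_full.png

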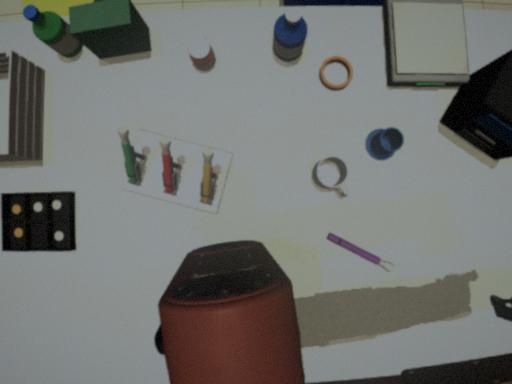

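The yellow brush is in the side view from head (221,182) to foot (265,244), and in the top view at (207,178). Red and green sit in the other two lanes, and the purple look-alike lies loose at side (320,175). The blue cup is at side (237,152) and top (382,143); the mug is at side (254,172). The yellow one fits by its handle colour. I'll measure it and confirm with a crop.

```bash
cat > m.py <<'E'
from h import *
def cloud(n,lo,hi,box):
    im=np.load(f'pics/{n}_i.npy');d=np.load(f'pics/{n}_d.npy')
    hsv=cv2.cvtColor(im,cv2.COLOR_RGB2HSV); m=cv2.inRange(hsv,np.array(lo),np.array(hi))
    x0,y0,x1,y1=box; k=np.zeros_like(m);k[y0:y1,x0:x1]=1
    v,u=np.nonzero((m>0)&(k>0)&(d>0))
    return np.array([w(n,a,b,d[b,a]) for a,b in zip(u,v)]),u,v
if __name__=='__main__':
    np.set_printoptions(precision=4,suppress=True)
    for nm,lo,hi in(('yel',(18,120,60),(32,255,255)),('red',(0,150,60),(8,255,255)),('grn',(50,120,30),(85,255,255))):
      for n,box in(('side',(160,170,275,315)),('top',(110,120,240,215))):
        P,u,v=cloud(n,lo,hi,box)
        if len(P)<5: print(nm,n,len(P));continue
        c=np.median(P,0);P=P[np.linalg.norm(P-c,axis=1)<.11];c=P.mean(0)
        a=np.linalg.svd(P-c)[2][0];a*=np.sign(a[2]);t=(P-c)@a
        print(nm,n,len(P),c,a,'tilt',np.degrees(np.arccos(a[2])),'ends',c+a*t.min(),c+a*t.max())
    for n,box in(('side',(222,132,250,172)),('top',(360,120,410,165))):
        P,u,v=cloud(n,(95,120,20),(125,255,255),box)
        r=P[(P[:,2]>.082)&(P[:,2]<.098)]
        print('cup',n,len(P),P.min(0),P.max(0),'rim',len(r))
        if len(r)>4:
            A=np.c_[2*r[:,:2],np.ones(len(r))];s=np.linalg.lstsq(A,(r[:,:2]**2).sum(1),rcond=None)[0]
            print(' fit',s[:2],'r',np.sqrt(s[2]+s[0]**2+s[1]**2),'minmax',r.min(0),r.max(0),(r.min(0)+r.max(0))/2)
    a=np.load('pics/side_i.npy')[120:320,150:350,::-1];b=np.load('pics/top_i.npy')[110:220,110:220,::-1]
    b2=np.load('pics/top_i.npy')[110:220,310:420,::-1]
    out=np.hstack([cv2.resize(a,(560,560)),np.vstack([cv2.resize(b,(240,280)),cv2.resize(b2,(240,280))])])
    cv2.imwrite('pics/crop1.png',out)
E
python3 m.py
```

```text
yel side 485 [0.4512 0.1047 0.0967] [ 0.5606 -0.1486  0.8147] tilt 35.44552807984066 ends [0.4051 0.1169 0.0296] [0.4923 0.0938 0.1565]
yel top 71 [0.4592 0.0932 0.1203] [ 0.5495 -0.1795  0.816 ] tilt 35.311483356381935 ends [0.4092 0.1095 0.046 ] [0.4825 0.0856 0.1549]
red side 558 [0.4788 0.2004 0.0975] [ 0.558  -0.1505  0.8161] tilt 35.30737385542414 ends [0.4323 0.2129 0.0296] [0.5199 0.1893 0.1578]
red top 0
grn side 680 [0.5059 0.2967 0.098 ] [ 0.5601 -0.1555  0.8137] tilt 35.54001285119446 ends [0.4601 0.3094 0.0314] [0.5466 0.2854 0.1571]
grn top 0
cup side 442 [ 0.521  -0.5937  0.0012] [ 0.6023 -0.3229  0.0934] rim 92
 fit [ 0.5518 -0.3646] r 0.028820373299183983 minmax [ 0.5229 -0.3969  0.082 ] [ 0.5808 -0.3324  0.0934] [ 0.5519 -0.3646  0.0877]
cup top 90 [ 0.524  -0.3943  0.0009] [ 0.5881 -0.3293  0.0926] rim 15
 fit [ 0.5492 -0.3665] r 0.02722036327593138 minmax [ 0.524  -0.3616  0.0862] [ 0.5755 -0.3378  0.0926] [ 0.5498 -0.3497  0.0894]
```

View pics/crop1.png

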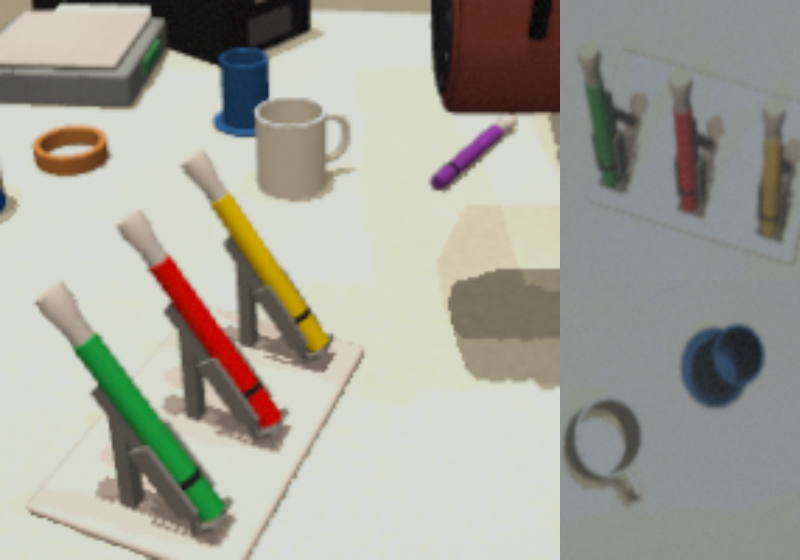

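The crop confirms it: yellow is the lane nearest the cup, beside the mug. The handle measures 156 mm long at 35.4° tilt with its foot at z≈27 mm, and the cup rim is at z≈88 mm with r≈28 mm, all matching the given sizes. The brush direction is about −15° in plan. The grip point is about (0.484, 0.088, 0.141), and the cup is at (0.551, −0.365). The tool needs its y axis at world +75°, so I'll turn −146° about tool z.

Call:
{"api": "move_arm", "payload": {
  "moves": [
    [0, 0, 0, -7, 0],
    [0, 0, 0, -7, 0],
    [0, 0, 0, -7, 0],
    [0, 0, 0, -7, 0],
    [0, 0, 0, -7, 0],
    [0, 0, 0, -7, 0],
    [0, 0, 0, -7, 0],
    [0, 0, -5, -7, 0]
  ],
  "grip_force": 25
}}

```text
t: 0.77
eef_pos: [0.1954, -0.5667, 0.2349]
orientation: [[0.253, 0.968, -0.0], [0.968, -0.253, 0.002], [0.002, -0.001, -1.0]]
wrist_force: [-0.5, 0.4, 0.0]
finger_gap: 0.0851
finger_force: 0.0
```

Call:
{"api": "move_arm", "payload": {
  "moves": [
    [0, 0, 0, -7, 0],
    [0, 0, 0, -7, 0],
    [0, 0, 0, -7, 0],
    [0, 0, 0, -7, 0],
    [0, 0, 0, -7, 0],
    [0, 0, 0, -7, 0],
    [0, 0, 0, -7, 0],
    [0, 0, -5, -7, 0]
  ]
}}

```text
t: 1.43
eef_pos: [0.1954, -0.5667, 0.2399]
orientation: [[-0.661, 0.751, -0.0], [0.751, 0.661, 0.002], [0.002, 0.001, -1.0]]
wrist_force: [-0.3, -0.5, 0.1]
finger_gap: 0.0854
finger_force: 0.0
```

Call:
{"api": "move_arm", "payload": {
  "moves": [
    [0, 0, 0, -7, 0],
    [0, 0, 0, -7, 0],
    [0, 0, 0, -7, 0],
    [0, 0, 0, -7, 0],
    [0, 0, 0, -6, 0],
    [0, 0, 0, 0, 0],
    [0, 0, 0, 0, 0]
  ]
}}

```text
t: 2.02
eef_pos: [0.1955, -0.5671, 0.241]
orientation: [[-0.965, 0.262, -0.0], [0.262, 0.965, 0.001], [0.0, 0.001, -1.0]]
wrist_force: [-1.1, -0.0, -0.3]
finger_gap: 0.0854
finger_force: 0.0
```

Call:
{"api": "move_arm", "payload": {
  "moves": [
    [-6, 40, 0, 0, 0],
    [-6, 40, 0, 0, 0],
    [-6, 40, 0, 0, 0],
    [-6, 40, 0, 0, 0],
    [-6, 40, 0, 0, 0],
    [-6, 40, 0, 0, 0],
    [-6, 40, 0, 0, 0],
    [-6, 40, 0, 0, 0]
  ]
}}

```text
t: 2.68
eef_pos: [0.3248, -0.2688, 0.2412]
orientation: [[-0.965, 0.263, 0.0], [0.263, 0.965, -0.0], [-0.0, -0.0, -1.0]]
wrist_force: [0.5, 0.4, -0.1]
finger_gap: 0.0853
finger_force: 0.0
```

Call:
{"api": "move_arm", "payload": {
  "moves": [
    [-6, 40, 0, 0, 0],
    [-6, 40, 0, 0, 0],
    [-6, 40, 0, 0, 0],
    [-6, 40, 0, 0, 0],
    [-6, 40, 0, 0, 0],
    [-6, 40, 0, 0, 0],
    [0, 0, 0, 0, 0],
    [0, 0, 0, 0, 0]
  ]
}}

```text
t: 3.35
eef_pos: [0.4218, -0.0459, 0.2413]
orientation: [[-0.966, 0.257, -0.0], [0.257, 0.966, -0.0], [0.0, -0.0, -1.0]]
wrist_force: [-0.5, -0.7, -0.2]
finger_gap: 0.0853
finger_force: 0.0
```

Call:
{"api": "move_arm", "payload": {
  "moves": [
    [-6, 36, 0, 0, 0],
    [-7, 36, 0, 0, 0],
    [-6, 37, 0, 0, 0],
    [-7, 36, 0, 0, 0],
    [0, 0, 0, 0, 0],
    [0, 0, 0, 0, 0],
    [0, 0, 0, 0, 0]
  ]
}}

```text
t: 3.93
eef_pos: [0.4839, 0.084, 0.2411]
orientation: [[-0.965, 0.261, -0.001], [0.261, 0.965, -0.001], [0.001, -0.001, -1.0]]
wrist_force: [-0.2, -0.2, -0.8]
finger_gap: 0.0853
finger_force: 0.0
```

```bash
python3 - <<'E'
from h import *
im,d=snap('side'); print(read_state()['eef_pos'])
cv2.imwrite('pics/s2.png',cv2.resize(im[90:300,130:350,::-1],(628,600)))
# project the planned grip point
E
```

```text
[0.48388971 0.08372172 0.24124955]
```

View pics/s2.png

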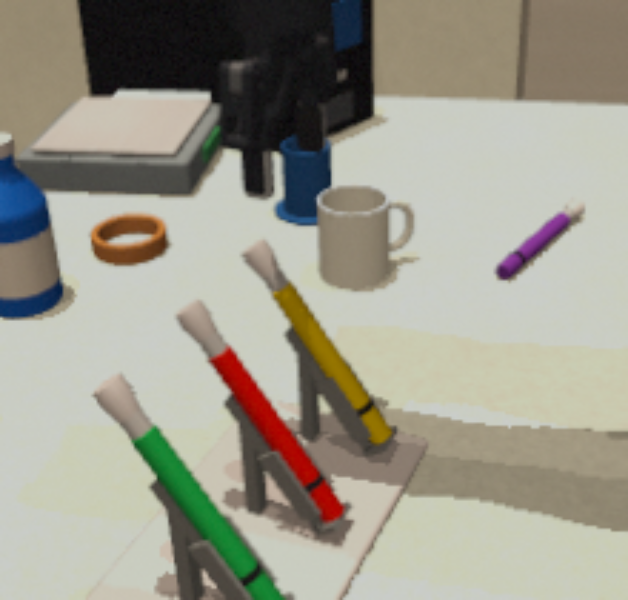

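The fingers stand open above and astride the yellow head at crop (258,170) and (312,125), clear of red. I'll correct 4 mm along y and go down 111 mm.

Call:
{"api": "move_arm", "payload": {
  "moves": [
    [1, 4, 10, 0, 0],
    [0, 0, 20, 0, 0],
    [0, 0, 20, 0, 0],
    [0, 0, 20, 0, 0],
    [0, 0, 16, 0, 0],
    [0, 0, 13, 0, 0],
    [0, 0, 11, 0, 0],
    [0, 0, 0, 0, 0]
  ]
}}

```text
t: 4.65
eef_pos: [0.4829, 0.089, 0.1289]
orientation: [[-0.966, 0.26, -0.003], [0.26, 0.966, 0.0], [0.003, -0.001, -1.0]]
wrist_force: [0.1, -0.6, -0.8]
finger_gap: 0.0855
finger_force: 0.0
```

```bash
python3 - <<'E'
from h import *
im,d=snap('side'); print(read_state()['eef_pos'],read_state()['wrist_force'])
cv2.imwrite('pics/s3.png',cv2.resize(im[120:260,180:320,::-1],(600,600)))
E
```

```text
[0.48349338 0.08906526 0.13038884] [-0.24480543 -0.25310632 -0.16735657]
```

View pics/s3.png

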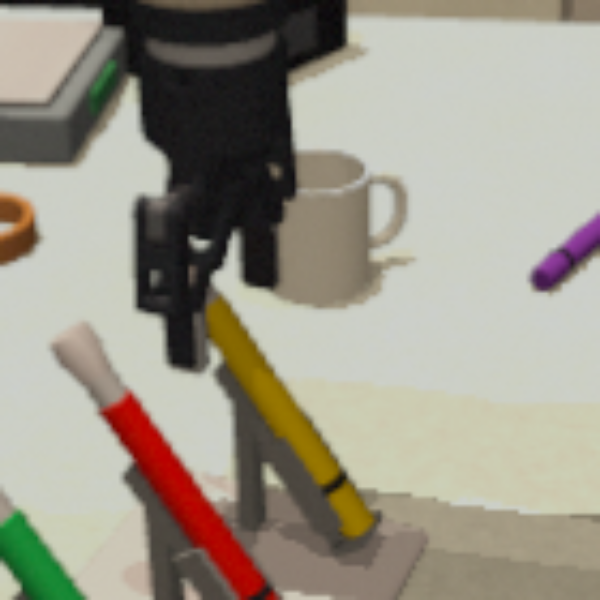

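The fingers straddle the yellow handle near its top end at crop (205,310), and the red brush is clear. I'll close at 30 N.

Call:
{"api": "move_arm", "payload": {
  "moves": [
    [0, 0, 0, 0, 0.4],
    [0, 0, 0, 0, 0.6],
    [0, 0, 0, 0, 0.8],
    [0, 0, 0, 0, 1],
    [0, 0, 0, 0, 1],
    [0, 0, 0, 0, 1],
    [0, 0, 0, 0, 1],
    [0, 0, 0, 0, 1]
  ],
  "grip_force": 30
}}

```text
t: 5.37
eef_pos: [0.4844, 0.0894, 0.1317]
orientation: [[-0.966, 0.259, 0.001], [0.259, 0.966, -0.0], [-0.001, 0.0, -1.0]]
wrist_force: [0.5, 0.1, 3.9]
finger_gap: 0.0188
finger_force: 29.4
```

Call:
{"api": "move_arm", "payload": {
  "moves": [
    [0, 0, -6, 0, 1],
    [0, 0, -12, 0, 1],
    [0, 0, -18, 0, 1],
    [0, 0, -18, 0, 1],
    [0, 0, -18, 0, 1],
    [0, 0, -18, 0, 1],
    [0, 0, -16, 0, 1],
    [0, 0, -14, 0, 1]
  ]
}}

```text
t: 6.03
eef_pos: [0.4842, 0.0893, 0.2535]
orientation: [[-0.966, 0.259, 0.001], [0.259, 0.966, -0.0], [-0.001, -0.0, -1.0]]
wrist_force: [0.7, -0.6, -0.3]
finger_gap: 0.0193
finger_force: 29.5
```

```bash
cat > b.py <<'E'
from m import *
np.set_printoptions(precision=4,suppress=True)
def brush(n='side',box=(0,0,512,384)):
    im,d=snap(n);s=read_state()
    P,u,v=cloud(n,(18,120,50),(32,255,255),box)
    e=np.array(s['eef_pos']);P=P[np.linalg.norm(P-e,axis=1)<.2]
    P=P[np.linalg.norm(P-np.median(P,0),axis=1)<.12];c=P.mean(0)
    a=np.linalg.svd(P-c)[2][0];a*=np.sign(a[2]);t=(P-c)@a
    v=np.array(camera_info(n)['eye'])-c;v/=np.linalg.norm(v);v-=v@a*a;v/=np.linalg.norm(v)
    ax=c-.0078*v
    print(n,len(P),'axis',a,'tilt',np.degrees(np.arccos(a[2])),'az',np.degrees(np.arctan2(a[1],a[0])),'low end',ax+a*t.min(),'high',ax+a*t.max(),'len',np.ptp(t))
    print('tcp',e,'gap',s['finger_gap'],'F',s['wrist_force'])
    return im
E
python3 - <<'E'
from b import *
im=brush(); cv2.imwrite('pics/s4.png',cv2.resize(im[60:300,130:370,::-1],(600,600)))
E
```

```text
side 505 axis [ 0.5413 -0.1584  0.8258] tilt 34.33359981132523 az -16.31110462223226 low end [0.4096 0.1105 0.1491] high [0.4858 0.0882 0.2653] len 0.14065899853815822
tcp [0.4851 0.0893 0.2561] gap 0.018962444400833268 F [-0.6068  0.8227  2.0185]
```

View pics/s4.png

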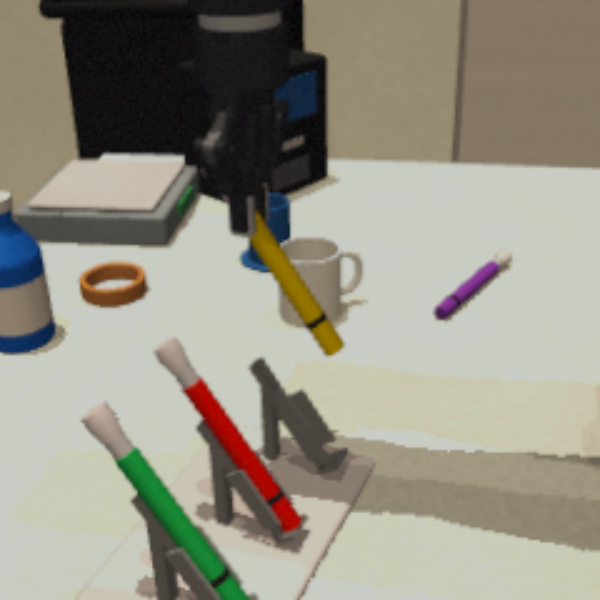

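It's held, red and green haven't moved, and the foot is about 78 mm along tool +x and 107 mm below the TCP. I'll turn 90° so the brush leans sideways (towards +y) at the cup, keeping the reach comfortable.

Call:
{"api": "move_arm", "payload": {
  "moves": [
    [0, 0, 0, -7, 1],
    [0, 0, 0, -7, 1],
    [0, 0, 0, -7, 1],
    [0, 0, 0, -7, 1],
    [0, 0, 0, -7, 1],
    [0, 0, 0, -7, 1],
    [0, 0, 0, -7, 1],
    [0, 0, 0, -7, 1]
  ]
}}

```text
t: 6.75
eef_pos: [0.484, 0.0894, 0.2514]
orientation: [[-0.751, -0.661, -0.0], [-0.661, 0.751, -0.0], [0.0, -0.0, -1.0]]
wrist_force: [0.1, 0.2, -0.8]
finger_gap: 0.0188
finger_force: 29.5
```

Call:
{"api": "move_arm", "payload": {
  "moves": [
    [0, 0, 0, -7, 1],
    [0, 0, 0, -7, 1],
    [0, 0, 0, -7, 1],
    [0, 0, 0, -7, 1],
    [0, 0, 0, -6, 1],
    [0, 0, 0, 0, 1],
    [0, 0, 0, 0, 1]
  ]
}}

```text
t: 7.33
eef_pos: [0.484, 0.0894, 0.2513]
orientation: [[-0.262, -0.965, -0.0], [-0.965, 0.262, -0.0], [0.0, 0.0, -1.0]]
wrist_force: [-0.3, 0.0, -0.2]
finger_gap: 0.0189
finger_force: 29.4
```

Call:
{"api": "move_arm", "payload": {
  "moves": [
    [15, -8, 0, 0, 1],
    [30, -16, 0, 0, 1],
    [32, -17, 0, 0, 1],
    [32, -17, 0, 0, 1],
    [32, -17, 0, 0, 1],
    [32, -17, 0, 0, 1],
    [32, -17, 0, 0, 1],
    [32, -17, 0, 0, 1]
  ]
}}

```text
t: 8.0
eef_pos: [0.5446, -0.174, 0.2514]
orientation: [[-0.263, -0.965, 0.0], [-0.965, 0.263, -0.0], [0.0, -0.0, -1.0]]
wrist_force: [1.1, 0.4, -0.3]
finger_gap: 0.0191
finger_force: 29.4
```

Call:
{"api": "move_arm", "payload": {
  "moves": [
    [32, -17, 0, 0, 1],
    [32, -17, 0, 0, 1],
    [27, -15, 0, 0, 1],
    [15, -8, 0, 0, 1],
    [0, 0, 0, 0, 1],
    [0, 0, 0, 0, 1],
    [0, 0, 0, 0, 1]
  ]
}}

```text
t: 8.58
eef_pos: [0.5721, -0.2885, 0.2513]
orientation: [[-0.26, -0.966, -0.0], [-0.966, 0.26, 0.0], [-0.0, 0.0, -1.0]]
wrist_force: [-0.9, 0.1, 0.4]
finger_gap: 0.0192
finger_force: 29.5
```

```bash
python3 - <<'E'
from b import *
im=brush(); a=cv2.resize(im[90:210,190:310,::-1],(400,400))
im=brush('top'); b=cv2.resize(im[90:210,320:440,::-1],(400,400))
cv2.imwrite('pics/s5.png',np.hstack([a,b]))
E
```

```text
side 175 axis [0.1646 0.5724 0.8033] tilt 36.5575734003817 az 73.95568584127604 low end [ 0.5526 -0.3658  0.1468] high [ 0.5782 -0.2768  0.2718] len 0.15550571100988847
tcp [ 0.5722 -0.2882  0.2515] gap 0.018754316153858416 F [-0.0258 -1.0664 -0.2489]
  return _methods._mean(a, axis=axis, dtype=dtype,
  ret = um.true_divide(
b.py:7: RuntimeWarning: Mean of empty slice.
  P=P[np.linalg.norm(P-np.median(P,0),axis=1)<.12];c=P.mean(0)
Traceback (most recent call last):
  File "b.py", line 11, in brush
    print(n,len(P),'axis',a,'tilt',np.degrees(np.arccos(a[2])),'az',np.degrees(np.arctan2(a[1],a[0])),'low end',ax+a*t.min(),'high',ax+a*t.max(),'len',np.ptp(t))
                                                                                                                     ~~~~~^^
ValueError: zero-size array to reduction operation minimum which has no identity
```

The side view puts the foot at (0.553, −0.366, 0.147), over the cup axis within 2 mm. I'll shift 12 mm along tool x (away from the lean), put the foot 30 mm into the mouth, and look again.

Call:
{"api": "move_arm", "payload": {
  "moves": [
    [12, 0, 5, 0, 1],
    [0, 0, 12, 0, 1],
    [0, 0, 15, 0, 1],
    [0, 0, 15, 0, 1],
    [0, 0, 15, 0, 1],
    [0, 0, 13, 0, 1],
    [0, 0, 10, 0, 1],
    [0, 0, 0, 0, 1]
  ],
  "grip_force": 20
}}

```text
t: 9.35
eef_pos: [0.5681, -0.3001, 0.1637]
orientation: [[-0.259, -0.966, -0.003], [-0.966, 0.259, 0.002], [-0.001, 0.003, -1.0]]
wrist_force: [-0.1, 0.4, -0.9]
finger_gap: 0.0188
finger_force: 29.5
```

```bash
python3 - <<'E'
from b import *
im=brush(); a=cv2.resize(im[90:210,190:310,::-1],(400,400))
im,_=snap('top'); b=cv2.resize(im[90:210,320:440,::-1],(400,400))
cv2.imwrite('pics/s5.png',np.hstack([a,b]))
E
```

```text
side 117 axis [0.182  0.5741 0.7983] tilt 37.0311429676602 az 72.41207845931612 low end [ 0.5527 -0.3601  0.0866] high [ 0.5755 -0.2883  0.1865] len 0.1251090235875736
tcp [ 0.5685 -0.3004  0.1653] gap 0.018735151301979384 F [-0.442   0.5123 -0.3028]
```

View pics/s5.png

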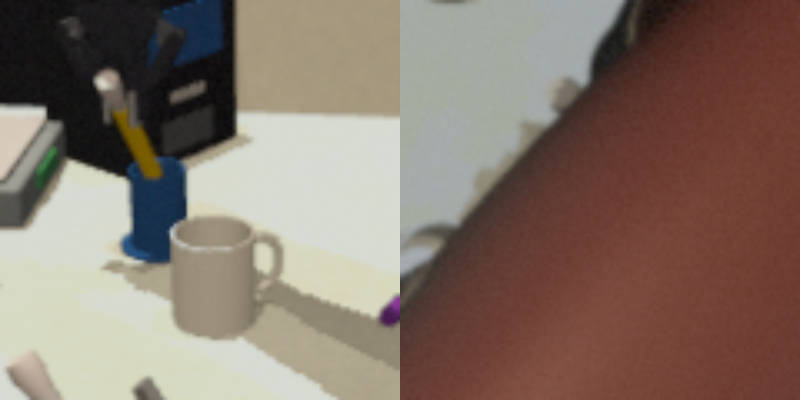

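The foot is in the cup (the handle vanishes behind the rim at left crop (155,175)), with no contact force. Next I'll push towards −lean against the inner wall, rising a little, so the brush pivots upright in the pads.

Call:
{"api": "move_arm", "payload": {
  "moves": [
    [4, 0, 0, 0, 1],
    [4, 0, 0, 0, 1],
    [4, 0, -1, 0, 1],
    [4, 0, -2, 0, 1],
    [4, 0, -2, 0, 1],
    [4, 0, -2, 0, 1],
    [4, 0, -2, 0, 1],
    [0, 0, 0, 0, 1]
  ],
  "grip_force": 20
}}

```text
t: 10.12
eef_pos: [0.5617, -0.329, 0.1759]
orientation: [[-0.259, -0.966, 0.0], [-0.966, 0.259, -0.001], [0.001, -0.001, -1.0]]
wrist_force: [1.0, 1.3, 0.2]
finger_gap: 0.0188
finger_force: 29.7
```

```bash
python3 - <<'E'
from b import *
brush()
E
```

```text
side 155 axis [0.1312 0.4363 0.8902] tilt 27.101415679758677 az 73.25930283455264 low end [ 0.5499 -0.3781  0.0779] high [ 0.5682 -0.3175  0.2017] len 0.139055075255344
tcp [ 0.5618 -0.3286  0.1756] gap 0.01924079651317871 F [ 1.0109  0.928  -0.2579]
```

It's pivoting: 27° tilt with about 1 N. Continuing.

Call:
{"api": "move_arm", "payload": {
  "moves": [
    [4, 0, -1, 0, 1],
    [4, 0, -1, 0, 1],
    [4, 0, 0, 0, 1],
    [4, 0, 0, 0, 1],
    [4, 0, 0, 0, 1],
    [4, 0, 0, 0, 1],
    [4, 0, 0, 0, 1],
    [0, 0, 0, 0, 1]
  ]
}}

```text
t: 10.83
eef_pos: [0.5544, -0.3555, 0.1771]
orientation: [[-0.259, -0.966, 0.0], [-0.966, 0.259, 0.0], [-0.0, 0.0, -1.0]]
wrist_force: [1.2, 2.8, -0.9]
finger_gap: 0.0191
finger_force: 29.3
```

```bash
python3 - <<'E'
from b import *
brush()
E
```

```text
side 172 axis [0.0779 0.2688 0.96  ] tilt 16.254413782123954 az 73.83704473397856 low end [ 0.5498 -0.3792  0.0777] high [ 0.56   -0.3437  0.2043] len 0.1318805969547762
tcp [ 0.5544 -0.3553  0.177 ] gap 0.0192272606331241 F [ 0.6145  1.6884 -0.5219]
```

Call:
{"api": "move_arm", "payload": {
  "moves": [
    [5, 0, 0, 0, 1],
    [5, 0, 0, 0, 1],
    [4, 0, 0, 0, 1],
    [-3, 0, 5, 0, 1],
    [0, 0, 8, 0, 1],
    [0, 0, 8, 0, 1],
    [0, 0, 8, 0, 1],
    [0, 0, 0, 0, 1]
  ]
}}

```text
t: 11.55
eef_pos: [0.5508, -0.365, 0.1454]
orientation: [[-0.259, -0.966, -0.003], [-0.966, 0.259, 0.002], [-0.001, 0.003, -1.0]]
wrist_force: [0.5, 0.9, -0.8]
finger_gap: 0.0191
finger_force: 22.0
```

```bash
python3 - <<'E'
from b import *
brush()
E
```

```text
side 127 axis [0.0638 0.204  0.9769] tilt 12.34512105288796 az 72.62416155402033 low end [ 0.5507 -0.3705  0.0848] high [ 0.5566 -0.3518  0.1746] len 0.09195305326768549
tcp [ 0.5509 -0.3651  0.1464] gap 0.018571729927972517 F [-0.0613  0.5294 -1.1963]
```

Call:
{"api": "move_arm", "payload": {
  "moves": [
    [0, 0, 5, 0, 1],
    [0, 0, 4, 0, 1],
    [0, 0, 3, 0, 1],
    [0, 0, 2, 0, 1],
    [0, 0, 0, 0, 1],
    [0, 0, 0, 0, 1]
  ]
}}

```text
t: 12.1
eef_pos: [0.5516, -0.3656, 0.1341]
orientation: [[-0.259, -0.966, -0.0], [-0.966, 0.259, 0.0], [-0.0, 0.0, -1.0]]
wrist_force: [0.5, 1.2, -1.0]
finger_gap: 0.0189
finger_force: 21.9
```

```bash
python3 - <<'E'
from b import *
brush()
E
```

```text
side 107 axis [0.0618 0.2506 0.9661] tilt 14.95716803306782 az 76.14261914876344 low end [ 0.5518 -0.3735  0.0755] high [ 0.5573 -0.3513  0.1613] len 0.08875993697748889
tcp [ 0.5517 -0.3656  0.1342] gap 0.018817479900492904 F [-0.2798  1.3289 -1.0819]
```

The foot is about 3 mm above the floor at roughly 13° tilt, inside the 25° limit. I'll open and rise straight up.

Call:
{"api": "move_arm", "payload": {
  "moves": [
    [0, 0, 1, 0, 0.7],
    [0, 0, 0, 0, 0.5],
    [0, 0, 0, 0, 0.2],
    [0, 0, 0, 0, 0],
    [0, 0, 0, 0, 0],
    [0, 0, 0, 0, 0],
    [0, 0, 0, 0, 0],
    [0, 0, 0, 0, 0]
  ]
}}

```text
t: 12.82
eef_pos: [0.5518, -0.3656, 0.1333]
orientation: [[-0.259, -0.966, 0.0], [-0.966, 0.259, -0.0], [0.0, -0.0, -1.0]]
wrist_force: [0.3, -1.0, -0.5]
finger_gap: 0.0854
finger_force: 0.0
```

Call:
{"api": "move_arm", "payload": {
  "moves": [
    [0, 0, -8, 0, 0],
    [0, 0, -16, 0, 0],
    [0, 0, -20, 0, 0],
    [0, 0, -20, 0, 0],
    [0, 0, -20, 0, 0],
    [0, 0, -20, 0, 0],
    [0, 0, -16, 0, 0],
    [0, 0, 0, 0, 0]
  ]
}}

```text
t: 13.48
eef_pos: [0.5527, -0.3665, 0.2582]
orientation: [[-0.259, -0.966, 0.004], [-0.966, 0.259, -0.004], [0.003, -0.005, -1.0]]
wrist_force: [0.2, 0.3, 0.3]
finger_gap: 0.0854
finger_force: 0.0
```

```bash
python3 - <<'E'
from b import *
im=brush(); cv2.imwrite('pics/s6.png',cv2.resize(im[60:320,150:370,::-1],(508,600)))
E
python3 m.py 2>&1 | grep 'side'
```

```text
side 89 axis [0.1297 0.3623 0.923 ] tilt 22.631434358723354 az 70.29663295192097 low end [ 0.5565 -0.3546  0.087 ] high [ 0.566  -0.3283  0.1541] len 0.07268196260402238
tcp [ 0.5525 -0.3663  0.256 ] gap 0.08497269184143048 F [ 0.4163 -0.1269  0.1192]
yel side 0
red side 559 [0.4786 0.2004 0.0973] [ 0.5582 -0.1497  0.8161] tilt 35.30717096780012 ends [0.4323 0.2129 0.0297] [0.5197 0.1894 0.1574]
grn side 681 [0.506  0.2966 0.0981] [ 0.5598 -0.1538  0.8142] tilt 35.48883205955564 ends [0.4604 0.3091 0.0317] [0.5464 0.2855 0.1569]
cup side 391 [ 0.5209 -0.5979  0.0008] [ 0.5884 -0.3218  0.0926] rim 67
```

View pics/s6.png

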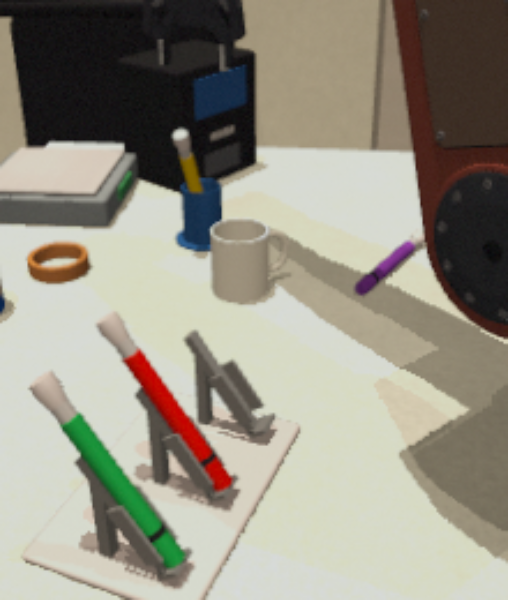

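The brush stands in the cup, head at crop (181,138), with its middle at about (0.558, −0.349, 0.101). That is 18 mm off the axis at about 20–22° lean, within limits. Red and green moved less than 1 mm, and the gripper is clear.

```bash
python3 -c "
from rig import *
print(job_done())"
```

```text
the job is handed in; nothing more can be done
None
```

The yellow brush stands bristles up in the blue cup, released and leaning about 20–22° by my last camera measurement; red and green are still in their lanes, and the job was handed in at about 14 s (no verdict was returned).

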